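# Put a gem jar away in the push-latch display case

### The arm

A 6-joint arm with a two-finger parallel gripper is mounted at the origin on the work surface. World frame = base frame: x ahead of the robot, y to its left, z up, the work surface at z = 0. Lengths are in m, angles in degrees, forces in N, time in s.
With the tool pointing down it reaches from about 0.3 to 0.85 m from the base axis. Payload 5.4 kg.
Tool frame: the origin (TCP) lies midway between the tips of the shut fingers; the grasp point (between the pads) lies 19 mm behind it; z points along the fingers, y is the direction in which the jaws open and shut (so a half turn about z gives the same grasp; the last joint's range is limited). The gripper opens to 85 mm and grips with 20 to 120 N. Pads are 22 mm wide; open, the fingers measure 114 mm over their backs; the gripper's body (76 mm by 85 mm) begins 54 mm behind the grasp point. The pads swing forward as they close: fully open they stand 13 mm farther back than shut.
Start: joints at [63.707, 9.076, 91.501, -0, 79.423, -12.038], TCP at [0.142, 0.557, 0.231] pointing down, gripper open.
Joint ranges: [-166.64, 166.64], [-54.1, 131.32], [10.49, 154.53], [-73.88, 253.88], [9.74, 151.15], [-171.62, 171.62]. Speed limits (degrees/s): [147.25, 147.25, 180, 180, 180, 180].

### API

Orientations are given as [roll, pitch, yaw] about the fixed x, y, z axes, in that order (R = Rz(yaw) Ry(pitch) Rx(roll)).
In Python, from station import telemetry, optics, sign_off gives the robot as it stands. The module is installed in compiled form; this text tells all that it offers.
- The arm moves only by the shell command python3 -m crank 'ROWS' [OPENING]. ROWS is JSON, a list of rows, each a list of 2 entries, a list of its own where there are three numbers: the shift along the tool's x, y, z in m, then the turn about the tool's z in degrees. In form: [[[x, y, z], turn], ...]. A call has 1 to 12 rows; each row shifts and turns the commanded pose from where the row before left it, along the tool's axes as they then stand; what a row does not reach is not made up. A row lasts 1/8 s, in which the tool goes at most 62.5 mm and 10.7 degrees, less where a joint would pass 70% of its speed; a pose out of reach is approached as far as the arm can. A call with a gripper value outside its range is refused whole. OPENING is the finger opening in m, from 0 to 0.0854, set as the call begins (- or left out, the last holds). The fingers move at their own pace and stop on an object; the grip force is fixed at half the most. Time passes only in rows, so rows that do not move let the fingers close. It gives the time, the measured TCP pose, the force and the opening at its end, in the units of the state.
- telemetry.state(): the state, without advancing time (a new reading comes with each control period).
- optics.capture(name): name is "scene" or "side" or "wrist"; returns a dict with "frame" (400x640x3 uint8, red, green, blue), "camera_matrix" (3x3 intrinsics, pixels), "rvec" (rotation vector, rad) and "tvec" (3), from world to camera coordinates, as OpenCV has them. Camera axes: x right, y down, z forward; pixel columns grow to the right and rows downward; lengths in m; the calibration is good to about 2 mm. A picture is of the moment at which its call begins. There is no depth.
- sign_off(): hands the job in, once; it reports no verdict.
The state is a dict: "time": time; "joint_pos": joint angles; "joint_vel": joint speeds; "joint_efforts": joint torques, N m; "ee_pos": TCP position; "orientation": TCP orientation; "force": force on the tool from outside, world axes, zero at the start; "torque": the same for the moment, N m; "finger_gap": finger opening in m.
Only numpy, scipy, OpenCV 4.12 (cv2) and the standard library are available. Lean on these libraries where they do the work, as an engineer would, in place of code of your own. Each camera call takes 0.05 s, during which the arm holds its last target.

### The job

Put the loose gem jar away in the glass-lidded display case: press the lid gently at its front so the push latch lets it spring open, set the jar upright in the empty round seat without dropping it, then swing the lid down and press it again so that it latches flush and stays shut. The glass and its latch must never be pushed with more than 20 N, though the latch has to be pressed right down to its end stop to change over, and how deep that stop lies is different each time. Leave the bowl, the stone and the ring cone where they are.

Things in the scene. Friction and masses are not known exactly. Their poses are not given: they have to be found in the camera images.
- case: Display case, fixed: black open-topped box 170 (x) x 260 (y) x 90 mm high, walls 6 mm, floor 12 mm. Origin: centre of its underside; x points from the front wall (robot's side) to the hinged back, y left, z up. Its glass lid lies between the walls, flush with the rim when latched.
- lid (a joint): Lid angle, rad: 0 latched and flush, negative pressed below flush, grows as it opens, stopped at 1.5 (almost upright). Lid: 154 mm from hinge to front edge, 245 wide, 12 thick, clear pane in an aluminium frame. Sprung: let go unlatched, it swings fully open by itself in about 3 s.
- latch (a point): Middle of the top of the grey latch housing inside the front wall: 34 (x) x 46 (y) mm, 52 mm above the counter. Each full press to the end stop, then letting go, changes the state: latched to open, open to latched. A press stopping short changes nothing (a latched lid stays latched, an open one springs open); one full press too many opens it again. Axes as the case.
- lid_press (a point): Where to press, on the lid's upper face: middle line, 36 mm behind the front edge, 118 mm from the hinge. Yields under about 4 to 7 N until the stop, 11 to 21 mm below flush here, different each time; the latch changes over only in the last 2 mm. Then the push rises steeply, some 8 N per mm: at 11 N it has surely changed over. x runs to the hinge, z is the face's normal.
- lid_hinge (a point): Middle of the hinge line, along y at the back of the case: 77 mm behind the case's origin, 87.5 mm above its underside. The lid turns about it. Axes as the case.
- lid_edge (a point): Middle of the lid's front edge, upper face, 154 mm from the hinge; with the lid open it is the middle of the top edge, about 240 mm above the counter. Axes as lid_press. A 36 mm steel latch pin hangs from the lid's underside (facing the robot when open), 17 mm from this edge, within 15 mm of the middle: close the lid from behind, clear of the pin.
- well: The empty round seat in the case (left or right half, 55 mm off the case's middle, 30 mm in front of its origin): white ring, outside 52, inside 46 mm, 8 high, with a 2 mm floor. Origin: centre of its underside, 12 mm above the counter; the jar's underside belongs 2 mm above it. The other seat holds a fixed jar.
- jar: The loose gem jar on the counter: round black base, clear top, blue stone inside; diameter 36 mm (base to 14 mm, clear straight wall to 24 mm, then tapering), 30 mm high, about 60 g. Origin: centre of its underside, z up.
- bowl: Bystander: white bowl, 110 mm across, 45 mm high; origin under its centre.
- rock: Bystander: rough brown stone, about 86 mm across, 43 mm high; origin under its centre.
- ring_cone: Bystander: small wooden ring cone with a brass ring, foot 44 mm across, 62 mm high; origin under its centre.
Things that resemble listed ones, but are neither listed nor needed, are in the scene too. What is shaped like the jar but green is not meant.

How it is judged:
By the outcome, as a careful person would: the job done as asked, in the order asked, and still so for the second after the job is handed in, with the robot touching nothing.
It also fails if it takes over 72 s, if anything falls off the work surface, if the arm or the gripper's body presses on something with over 40 N, if the wrist force passes 120 N, or if a joint passes its speed limit or range.

## Working session

There is one attempt and no reset: what is moved stays moved. The work goes in short steps, Python scripts to look and compute and a shell command to move; the robot and the scene stay as the last step left them, time stands still between calls to the robot, and variables do not carry over. Pictures are saved under pics/ and viewed, and the job is handed in when it is done.

```bash
mkdir -p pics; python3 - <<'E'
from station import telemetry, optics
import cv2,numpy as np,pickle
s=telemetry.state(); print({k:np.round(v,3).tolist() for k,v in s.items()})
d={}
for n in ["scene","side","wrist"]:
    c=optics.capture(n); d[n]=c
    cv2.imwrite(f"pics/{n}0.png",c["frame"][:,:,::-1])
    R=cv2.Rodrigues(np.array(c["rvec"]))[0]; print(n,(-R.T@np.array(c["tvec"]).ravel()).round(3),np.array(c["camera_matrix"])[0,0])
pickle.dump(d,open("c0.pkl","wb"))
E
```

```text
{'time': 0.0, 'joint_pos': [63.705, 9.112, 91.574, 0.001, 79.423, -12.038], 'joint_vel': [0.001, 0.012, 0.023, -0.056, -0.011, 0.105], 'joint_efforts': [-0.0, -39.6, -33.143, -0.0, 0.008, 0.0], 'ee_pos': [0.141, 0.557, 0.23], 'orientation': [-179.894, -0.023, 165.743], 'force': [-0.431, -0.894, 0.445], 'torque': [-0.025, -0.029, -0.005], 'finger_gap': 0.086}
scene [ 0.966 -0.377  1.022] 504.6544417889268
side [ 0.087 -0.717  1.111] 491.37557448482124
wrist [0.078 0.573 0.373] 282.81559281473307
```

View pics/scene0.png

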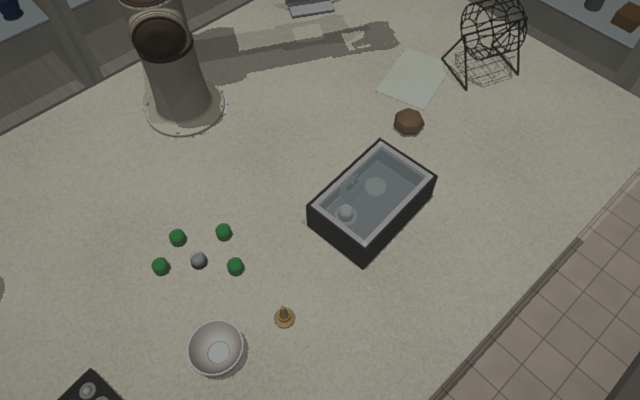

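View pics/side0.png

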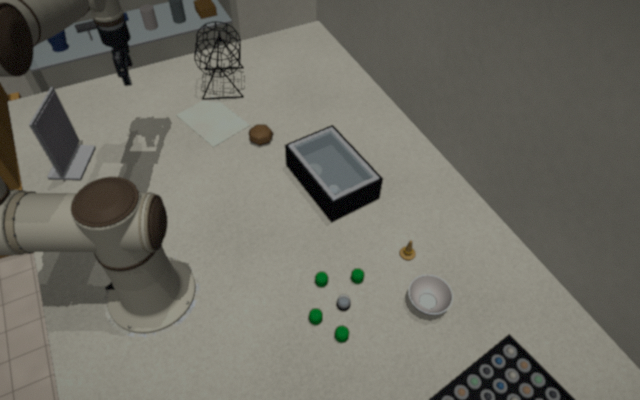

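View pics/wrist0.png

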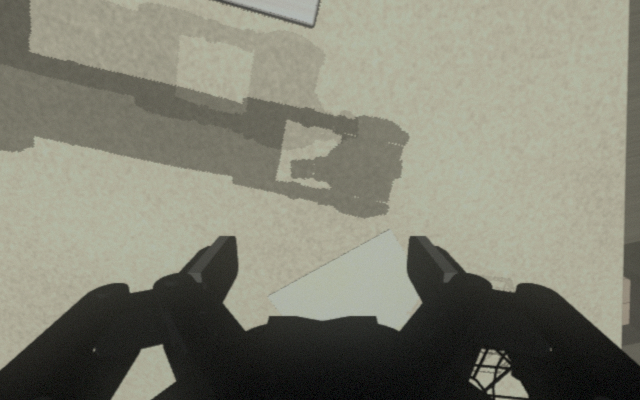

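The scene view shows the case with corners near (380,140), (437,177), (363,268) and (307,207). The jar candidate is at (198,260), with four green look-alikes at (177,238), (223,232), (160,267) and (235,266). The bowl is at (217,348), the cone at (284,317) and the stone at (408,122). In the side view the same jar is at (343,302). I'll confirm with enlarged crops.

```bash
python3 - <<'E'
import cv2,pickle,numpy as np
d=pickle.load(open("c0.pkl","rb"))
a=d["scene"]["frame"][:,:,::-1]; b=d["side"]["frame"][:,:,::-1]
f=lambda im,x,y,w,h,s:cv2.resize(im[y:y+h,x:x+w],None,fx=s,fy=s,interpolation=cv2.INTER_CUBIC)
A=f(a,295,130,150,145,4)
cv2.imwrite("pics/case_scene.png",np.clip(A*1.3,0,255).astype(np.uint8))
cv2.imwrite("pics/case_side.png",f(b,275,115,120,110,5))
cv2.imwrite("pics/jars.png",np.hstack([f(a,145,215,100,70,4),f(b,300,260,80,70,4)[:280,:320]]))
E
```

```text
(no output)
```

View pics/case_scene.png

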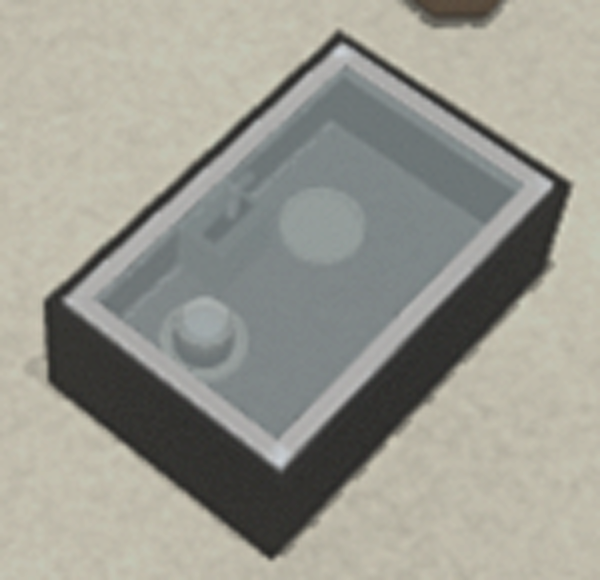

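View pics/case_side.png

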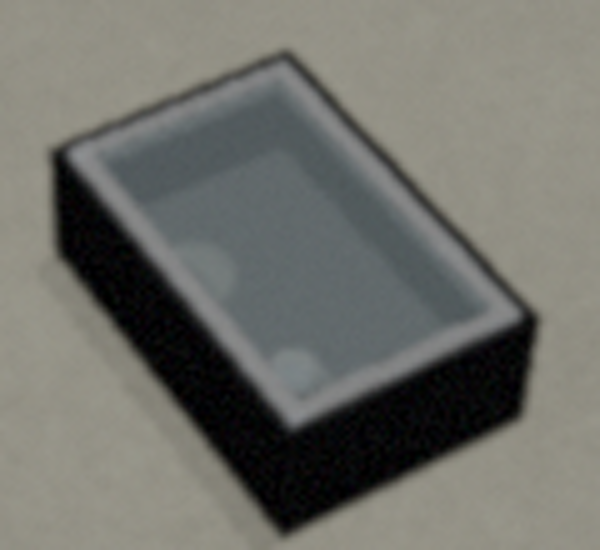

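View pics/jars.png

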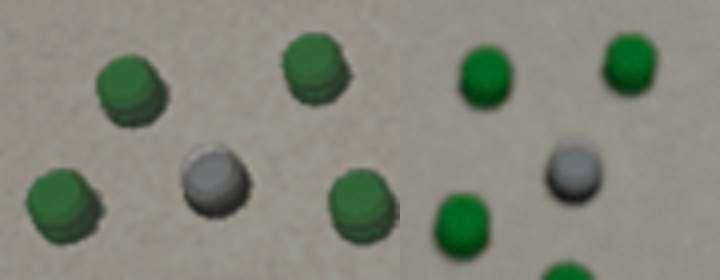

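Grey-blue jar amid the four green ones is the loose jar: it is the only one with a black base and clear top, and the other such jar sits in the case seat at (346,213). The empty seat is at scene (375,186), and the housing and latch are at about (350,183). Next I'll measure.

```bash
cat > h.py <<'E'
import cv2,numpy as np
def cam(c):
    R=cv2.Rodrigues(np.array(c["rvec"],float))[0]; t=np.array(c["tvec"],float).ravel()
    return np.array(c["camera_matrix"],float),R,t
def ray(c,p):
    K,R,t=cam(c); p=np.atleast_2d(np.array(p,float))
    u=cv2.undistortPoints(p.reshape(-1,1,2),K,None).reshape(-1,2)
    return -R.T@t,(np.c_[u,np.ones(len(u))]@R)
def onz(c,p,z):
    o,d=ray(c,p); return o+d*((z-o[2])/d[:,2:])
def proj(c,P):
    K,R,t=cam(c); return cv2.projectPoints(np.atleast_2d(np.array(P,float)),np.array(c["rvec"],float),t,K,None)[0].reshape(-1,2)
def tri(c1,p1,c2,p2):
    o1,d1=ray(c1,p1);o2,d2=ray(c2,p2);d1=d1[0]/np.linalg.norm(d1[0]);d2=d2[0]/np.linalg.norm(d2[0])
    A=np.c_[d1,-d2];s=np.linalg.lstsq(A,o2-o1,rcond=None)[0]
    a=o1+s[0]*d1;b=o2+s[1]*d2; return (a+b)/2,np.linalg.norm(a-b)
E
python3 - <<'E'
from h import *; import pickle
d=pickle.load(open("c0.pkl","rb"))
for n,seed,box in [("scene",(380,200),(295,130,150,145)),("side",(335,165),(275,115,120,110))]:
    c=d[n]; im=c["frame"]; g=im.max(2)
    x,y,w,h=box; m=np.zeros_like(g); 
    print(n,"vals",g[seed[1],seed[0]],np.percentile(g[y:y+h,x:x+w],[5,20,40,60,80]))
    th=(g>70).astype(np.uint8)
    k,lab,st,_=cv2.connectedComponentsWithStats(th,connectivity=4); L=lab[seed[1],seed[0]]
    print(st[L])
    cn=max(cv2.findContours((lab==L).astype(np.uint8),cv2.RETR_EXTERNAL,cv2.CHAIN_APPROX_NONE)[0],key=cv2.contourArea)
    P=onz(c,cn.reshape(-1,2),0.09)[:,:2]
    r=cv2.minAreaRect((P*1000).astype(np.float32)); print("lid rect",r)
for n,s in [("scene",(198,260)),("side",(343,302))]:
    c=d[n]; x,y=s; im=c["frame"].astype(int); sub=im[y-14:y+15,x-14:x+15]
    bg=np.median(sub[[0,-1]].reshape(-1,3),0); m=(np.abs(sub-bg).sum(2)>60).astype(np.uint8)
    # non-green
    cn=max(cv2.findContours(m,cv2.RETR_EXTERNAL,cv2.CHAIN_APPROX_NONE)[0],key=cv2.contourArea); cc=cv2.moments(cn)
    p=(cc["m10"]/cc["m00"]+x-14,cc["m01"]/cc["m00"]+y-14); print(n,p,cv2.boundingRect(cn),cv2.minEnclosingCircle(cn),onz(c,p,0.013))
for n in("scene","side"):
    c=d[n]; hsv=cv2.cvtColor(c["frame"],cv2.COLOR_RGB2HSV); m=cv2.inRange(hsv,(45,120,40),(80,255,255))
    k,l,st,ce=cv2.connectedComponentsWithStats(m)
    for i in range(1,k):
        if st[i][4]>40: print("green",n,ce[i].round(1),onz(c,ce[i],0.015).round(4))
print("well",onz(d["scene"],((322+.5)/4-.5+295,(226+.5)/4-.5+130),0.02))
for p in[(285,317),(217,348),(408,122)]: print(onz(d["scene"],p,0.02))
E
```

```text
scene vals 105 [ 39.  98. 128. 146. 149.]
[ 311  141  122  107 6489]
lid rect ((580.5374755859375, 132.36265563964844), (156.33665466308594, 247.32041931152344), 5.14212703704834)
side vals 107 [  8.  93. 123. 146. 148.]
[     0      0    640    400 230817]
lid rect ((724.8079833984375, 181.801513671875), (1573.1746826171875, 2387.070556640625), 64.63616180419922)
scene (198.7626488095238, 260.78199404761904) (6, 5, 19, 19) ((14.615385055541992, 14.307692527770996), 9.410216331481934) [[ 0.41964004 -0.24260693  0.013     ]]
side (342.8435754189944, 303.7048417132216) (6, 8, 16, 16) ((13.729166984558105, 15.583333015441895), 8.105979919433594) [[ 0.41223968 -0.24508776  0.013     ]]
green scene [222.  229.1] [[ 0.3908 -0.1577  0.015 ]]
green scene [175.3 234.8] [[ 0.3306 -0.2443  0.015 ]]
green scene [158.2 263.6] [[ 0.3661 -0.3122  0.015 ]]
green scene [233.7 263.6] [[ 0.4783 -0.1905  0.015 ]]
green side [357.1 275.6] [[ 0.4827 -0.1927  0.015 ]]
green side [321. 279.] [[ 0.3954 -0.1602  0.015 ]]
green side [315.2 316.1] [[ 0.3361 -0.245   0.015 ]]
green side [341.3 333.7] [[ 0.3708 -0.3127  0.015 ]]
well [[0.54778854 0.18272536 0.02      ]]
[[ 0.64825164 -0.18728731  0.02      ]]
[[ 0.60517455 -0.32704119  0.02      ]]
[[0.46430703 0.39408417 0.02      ]]
```

```bash
python3 - <<'E'
from h import *; import pickle
d=pickle.load(open("c0.pkl","rb"))
q=lambda L,s,x,y:[((a+.5)/s-.5+x,(b+.5)/s-.5+y) for a,b in L]
# same order: left-back, right-back, right-front, left-front (case corners, rim, outer)
sc=q([(338,33),(570,184),(278,470),(47,298)],4,295,130)
si=q([(53,152),(285,52),(537,318),(290,432)],5,275,115)
for n,p in(("scene",sc),("side",si)):
    P=onz(d[n],p,.09)[:,:2]; print(n,P.round(4).tolist(),cv2.minAreaRect((P*1000).astype(np.float32)))
c=d["side"]; g=c["frame"].max(2)
for T in(90,100,110):
    th=np.zeros_like(g);th[115:225,275:395]=(g>T)[115:225,275:395]
    k,lab,st,_=cv2.connectedComponentsWithStats(th,connectivity=4)
    for L in range(1,k):
        if st[L][4]>300:
            cn=max(cv2.findContours((lab==L).astype(np.uint8),0,1)[0],key=cv2.contourArea)
            P=onz(c,cn.reshape(-1,2),.09)[:,:2]; print(T,st[L],cv2.minAreaRect((P*1000).astype(np.float32)))
print("jar tri",tri(d["scene"],(198.76,260.8),d["side"],(342.84,303.7)))
E
```

```text
scene [[0.4863, 0.2517], [0.6525, 0.2678], [0.6679, 0.0164], [0.5082, -0.0012]] ((580.3434448242188, 133.3236083984375), (167.0425262451172, 255.52171325683594), 4.952417850494385)
side [[0.4859, 0.2503], [0.6497, 0.267], [0.6734, 0.0114], [0.5111, 0.0001]] ((579.5537109375, 131.59738159179688), (164.66944885253906, 256.7334289550781), 5.295508861541748)
90 [  275   115   120   110 10881] ((586.896728515625, 112.85057067871094), (424.454833984375, 372.5567321777344), 63.976600646972656)
100 [ 275  115  120  110 7446] ((586.896728515625, 112.85057067871094), (424.454833984375, 372.5567321777344), 63.976600646972656)
100 [ 289  127   90   73 2588] ((579.7658081054688, 133.16470336914062), (153.76641845703125, 246.35780334472656), 4.884297847747803)
110 [ 275  115  120  110 7379] ((586.896728515625, 112.85057067871094), (424.454833984375, 372.5567321777344), 63.976600646972656)
110 [ 289  128   89   72 1116] ((580.0103149414062, 132.777587890625), (151.98033142089844, 244.43896484375), 5.0297627449035645)
jar tri (array([ 0.41486223, -0.24137957,  0.00420541]), np.float64(0.00018055886360377239))
```

```bash
cat >> h.py <<'E'
def delta(tgt,yaw=None):
    from station import telemetry
    s=telemetry.state(); p=np.array(s["ee_pos"]); R=cv2.Rodrigues(np.zeros(3))[0]
    from scipy.spatial.transform import Rotation as Ro
    R=Ro.from_euler("xyz",s["orientation"],degrees=True).as_matrix()
    t=R.T@(np.array(tgt)-p)
    print("pos",p.round(4),"rpy",np.round(s["orientation"],2),"f",np.round(s["force"],2),"t",round(s["time"],2),"gap",round(s["finger_gap"],4))
    print("tool shift",t.round(4), "turn",None if yaw is None else round((s["orientation"][2]-yaw+180)%360-180,2))
E
python3 -c "
from h import *
delta([.5394,.1291,.231],185)"
```

```text
pos [0.1414 0.5569 0.2305] rpy [-1.7992e+02 -2.0000e-02  1.6575e+02] f [-0.14 -0.48 -1.35] t 0.15 gap 0.0854
tool shift [-4.911e-01 -3.166e-01 -2.000e-04] turn -19.25
```

```bash
python3 -m crank '[[[-0.041,-0.0264,0],0],[[-0.041,-0.0264,0],0],[[-0.041,-0.0264,0],0],[[-0.041,-0.0264,0],0],[[-0.041,-0.0264,0],0],[[-0.041,-0.0264,0],0],[[-0.041,-0.0264,0],0],[[-0.041,-0.0264,0],0],[[-0.041,-0.0264,0],0],[[-0.041,-0.0264,0],0],[[-0.041,-0.0264,0],0],[[-0.041,-0.0264,0],0]]' 0; python3 -m crank '[[[0,0,0],-9.6],[[0,0,0],-9.6],[[0,0,0],0]]'; python3 -c "
from h import *
delta([.5394,.1291,.100],185)"
```

```text
time: 1.65
ee_pos: [0.5412, 0.1277, 0.231]
orientation: [180.0, -0.0, 165.7]
force: [0.6, 0.1, 0.5]
finger_gap: 0.0001
time: 2.02
ee_pos: [0.5403, 0.1289, 0.2309]
orientation: [180.0, -0.0, -175.2]
force: [0.0, 0.7, 0.3]
finger_gap: -0.0
pos [0.5403 0.1289 0.2309] rpy [ 1.8000e+02 -4.0000e-02 -1.7517e+02] f [0.01 0.65 0.27] t 2.02 gap -0.0
tool shift [0.0008 0.0002 0.1309] turn -0.17
```

```bash
python3 -m crank '[[[0.0004,0,0.04],0],[[0.0004,0,0.04],0],[[0,0,0.03],0],[[0,0,0.012],0],[[0,0,0],0]]'; python3 - <<'E'
from h import *
from station import optics
c=optics.capture("scene");cv2.imwrite("pics/pre1.png",cv2.resize(c["frame"][100:290,270:470,::-1],None,fx=3,fy=3))
E
```

```text
time: 2.65
ee_pos: [0.5394, 0.1291, 0.1091]
orientation: [180.0, -0.1, -175.1]
force: [0.1, -0.3, 0.1]
finger_gap: -0.0004
```

View pics/pre1.png

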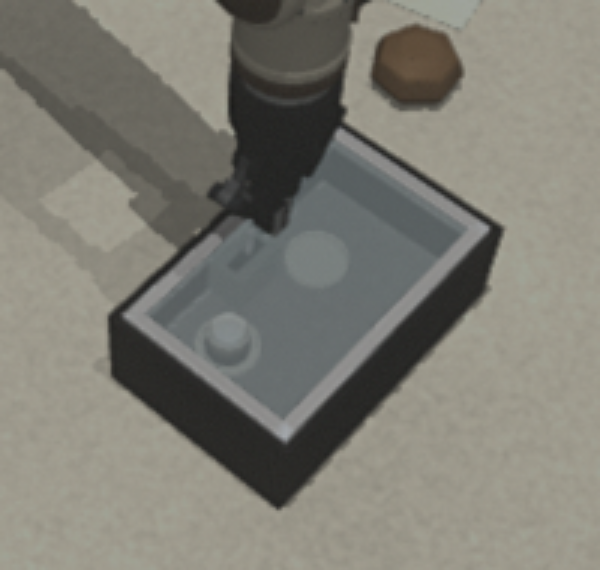

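The fingertips, at crop (275,225), are over the front middle of the lid by the latch. I'll press in steps.

```bash
python3 -m crank '[[[0,0,0.008],0],[[0,0,0.006],0],[[0,0,0.002],0],[[0,0,0.002],0],[[0,0,0.002],0],[[0,0,0],0]]';python3 -m crank '[[[0,0,0.003],0],[[0,0,0.003],0],[[0,0,0],0]]'; python3 -m crank '[[[0,0,0.002],0],[[0,0,0],0]]'
```

```text
time: 3.45
ee_pos: [0.5398, 0.129, 0.0898]
orientation: [-180.0, 0.0, -175.1]
force: [-2.1, 0.8, 3.9]
finger_gap: 0.0002
time: 3.82
ee_pos: [0.5399, 0.129, 0.0837]
orientation: [-180.0, 0.0, -175.1]
force: [-2.8, -0.8, 4.3]
finger_gap: -0.0
time: 4.08
ee_pos: [0.54, 0.129, 0.0818]
orientation: [-180.0, 0.0, -175.1]
force: [-1.0, -0.0, 4.9]
finger_gap: -0.0003
```

```bash
python3 -m crank '[[[0,0,0.001],0],[[0,0,0],0]]'; python3 -m crank '[[[0,0,0.001],0],[[0,0,0],0]]';python3 -m crank '[[[0,0,0.0007],0],[[0,0,0],0]]'
```

```text
time: 4.32
ee_pos: [0.54, 0.129, 0.0808]
orientation: [-180.0, 0.0, -175.1]
force: [-1.9, -0.6, 5.8]
finger_gap: 0.0001
time: 4.58
ee_pos: [0.5401, 0.1291, 0.0798]
orientation: [-180.0, 0.1, -175.1]
force: [-1.3, 0.5, 4.7]
finger_gap: 0.0002
time: 4.82
ee_pos: [0.5401, 0.129, 0.0792]
orientation: [-180.0, 0.1, -175.1]
force: [-2.0, -0.0, 5.2]
finger_gap: 0.0001
```

```bash
for i in 1; do python3 -m crank '[[[0,0,0.0007],0],[[0,0,0],0]]'; done | grep -E "pos|force"; python3 -m crank '[[[0,0,0.0007],0],[[0,0,0],0]]'| grep -E "pos|force"
```

```text
ee_pos: [0.5402, 0.129, 0.0785]
force: [-1.3, 0.3, 5.0]
ee_pos: [0.5402, 0.1291, 0.078]
force: [-2.3, -0.4, 6.1]
```

```bash
python3 -m crank '[[[0,0,0.0007],0],[[0,0,0],0]]'| grep -E "pos|force"
```

```text
ee_pos: [0.5403, 0.129, 0.0777]
force: [-3.4, 0.0, 9.6]
```

```bash
python3 -m crank '[[[0,0,0.0007],0],[[0,0,0],0]]'| grep -E "pos|force"
```

```text
ee_pos: [0.5403, 0.1291, 0.0774]
force: [-4.6, -1.2, 11.6]
```

```bash
python3 -m crank '[[[0,0,0.0005],0],[[0,0,0],0]]'| grep -E "pos|force"
```

```text
ee_pos: [0.5404, 0.129, 0.0772]
force: [-5.7, -0.5, 14.8]
```

```bash
python3 -m crank '[[[0,0,-0.006],0],[[0,0,-0.03],0],[[0.03,0,-0.05],0],[[0.06,0,-0.02],0],[[0.06,0,-0.02],0],[[0,0,-0.04],0],[[0,0,-0.04],0]]'; python3 -m crank '[[[0,0,0],0],[[0,0,0],0],[[0,0,0],0],[[0,0,0],0],[[0,0,0],0],[[0,0,0],0],[[0,0,0],0],[[0,0,0],0],[[0,0,0],0],[[0,0,0],0],[[0,0,0],0],[[0,0,0],0]]'; python3 - <<'E'
from h import *
from station import optics
c=optics.capture("side");cv2.imwrite("pics/op1s.png",c["frame"][:,:,::-1])
delta([.416,-.244,.2],165)
E
```

```text
time: 6.95
ee_pos: [0.3902, 0.1162, 0.2809]
orientation: [180.0, -0.0, -175.1]
force: [1.0, -0.3, 0.2]
finger_gap: -0.0003
time: 8.45
ee_pos: [0.3916, 0.1162, 0.2808]
orientation: [180.0, -0.0, -175.1]
force: [-0.1, -0.1, -0.9]
finger_gap: -0.0002
pos [0.3916 0.1162 0.2808] rpy [-180.     -0.   -175.05] f [-0.42  1.15  0.14] t 8.5 gap 0.0002
tool shift [ 0.0067 -0.361   0.0808] turn 19.95
```

View pics/op1s.png

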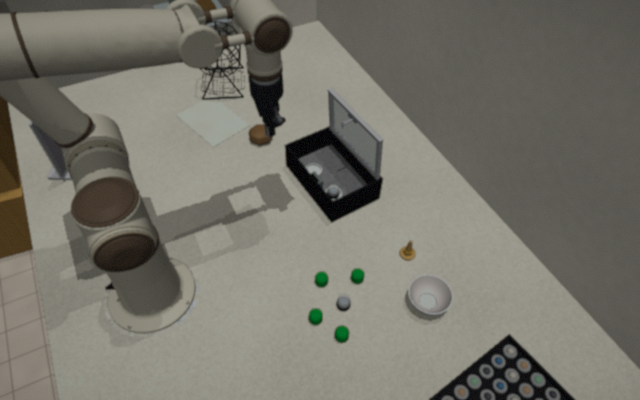

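The lid stands open. In the side view the empty seat is at about (313,172), the fixed jar at (334,190) and the loose jar at (343,302). Moving over to the jar.

```bash
python3 -m crank '[[[0.0008,-0.045,0.008],0],[[0.0008,-0.045,0.008],0],[[0.0008,-0.045,0.008],0],[[0.0008,-0.045,0.008],0],[[0.0008,-0.045,0.008],0],[[0.0008,-0.045,0.008],0],[[0.0008,-0.045,0.008],0],[[0.0008,-0.045,0.008],0],[[0,0,0],10],[[0,0,0],9.9],[[0,0,0],0]]' 0.055; python3 - <<'E'
from h import *
from station import optics
import pickle
d={}
for n in("scene","side","wrist"):
    c=d[n]=optics.capture(n)
pickle.dump(d,open("c1.pkl","wb"))
cv2.imwrite("pics/j_w.png",d["wrist"]["frame"][:,:,::-1])
f=lambda im,x,y,w,h,s:cv2.resize(im[y:y+h,x:x+w,::-1],None,fx=s,fy=s,interpolation=cv2.INTER_CUBIC)
cv2.imwrite("pics/j_case.png",f(d["scene"]["frame"],295,80,150,145,4));cv2.imwrite("pics/j_cases.png",f(d["side"]["frame"],275,85,120,135,4))
delta([.416,-.244,.1],165)
E
```

```text
time: 9.88
ee_pos: [0.4162, -0.2431, 0.2167]
orientation: [180.0, -0.0, 165.1]
force: [-0.2, 0.2, -0.3]
finger_gap: 0.0549
pos [ 0.4163 -0.2429  0.2169] rpy [-180.     0.   165.2] f [-0.2  -0.72 -0.16] t 10.03 gap 0.0555
tool shift [ 0.     -0.0011  0.1169] turn 0.2
```

View pics/j_w.png

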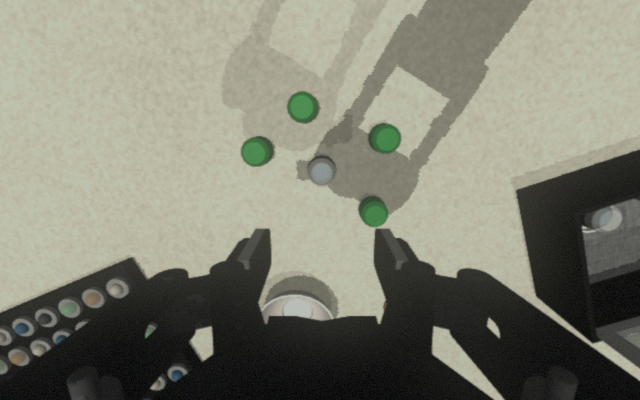

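View pics/j_case.png

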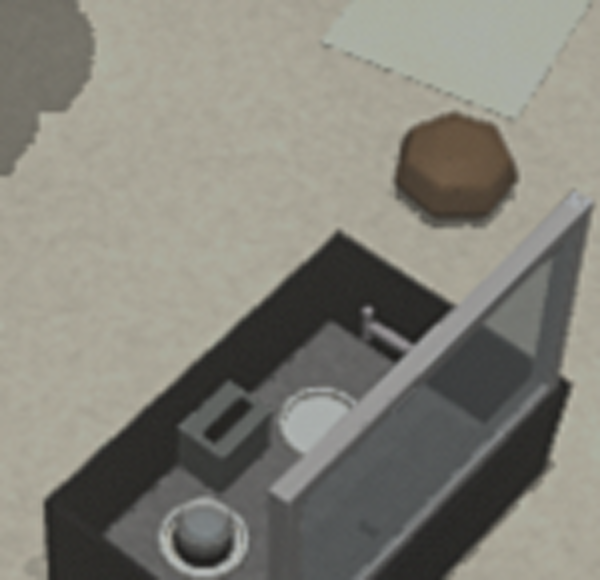

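View pics/j_cases.png

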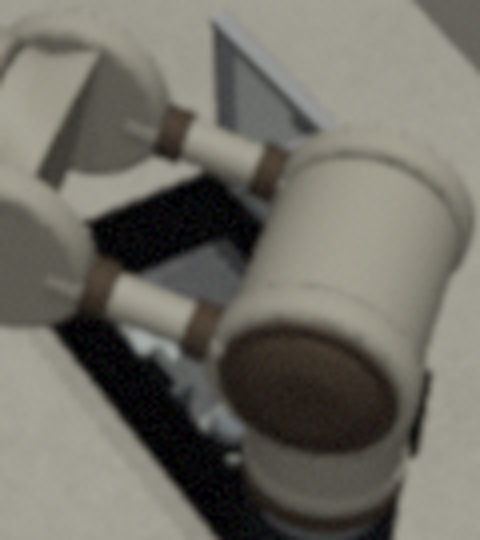

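The wrist view shows the jar at (321,171) with the green ones at (302,107), (257,152), (385,138) and (374,212). The scene view shows the empty seat at crop (320,422), partly behind the open lid.

```bash
python3 - <<'E'
from h import *
import pickle
d=pickle.load(open("c1.pkl","rb")); c=d["wrist"]; im=c["frame"]
cv2.imwrite("pics/jw_zoom.png",cv2.resize(im[145:200,290:350,::-1],None,fx=9,fy=9,interpolation=cv2.INTER_CUBIC))
for z in(0,.014,.024,.03): print(z,onz(c,(321,171),z).round(4))
print(proj(c,[[.4163,-.2429,.0],[.4163,-.2429,.03]]))
hsv=cv2.cvtColor(im,cv2.COLOR_RGB2HSV); m=cv2.inRange(hsv,(45,120,40),(80,255,255))
k,l,st,ce=cv2.connectedComponentsWithStats(m)
for i in range(1,k):
    if st[i][4]>100: print("green",ce[i].round(1),onz(c,ce[i],0.015).round(4))
E
```

```text
0 [[ 0.4169 -0.2448  0.    ]]
0.014 [[ 0.4144 -0.244   0.014 ]]
0.024 [[ 0.4126 -0.2435  0.024 ]]
0.03 [[ 0.4115 -0.2432  0.03  ]]
[[322.29406245 170.20495151]
 [322.27868309 174.76344697]]
green [387. 142.] [[ 0.4002 -0.1581  0.015 ]]
green [375.8 215.4] [[ 0.4882 -0.1905  0.015 ]]
```

View pics/jw_zoom.png

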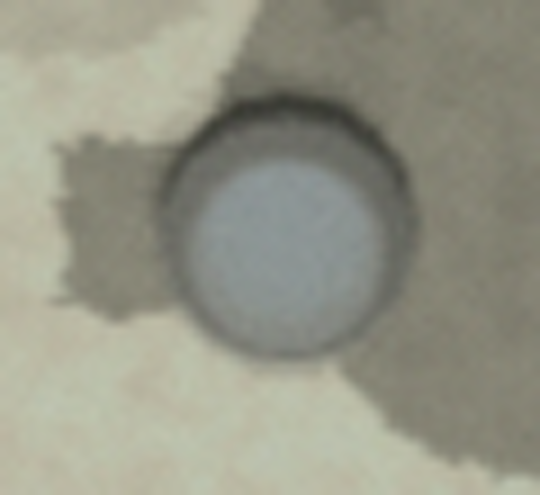

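```bash
python3 - <<'E'
from h import *
import pickle
d=pickle.load(open("c1.pkl","rb")); c=d["wrist"]
print(onz(c,(321,173.1),.03),onz(c,(321.5,169.8),.012))
delta([.415,-.2435,.05],165)
E
```

```text
[[ 0.41397606 -0.24385616  0.03      ]] [[ 0.41343631 -0.24316332  0.012     ]]
pos [ 0.4163 -0.2429  0.2169] rpy [-180.     0.   165.2] f [-0.2  -0.72 -0.16] t 10.03 gap 0.0555
tool shift [ 0.0011 -0.0009  0.1669] turn 0.2
```

```bash
python3 -m crank '[[[0.0015,-0.0008,0.04],0],[[0,0,0.05],0],[[0,0,0.05],0],[[0,0,0.03],0],[[0,0,0.025],0],[[0,0,0.015],0],[[0,0,0],0]]'; python3 - <<'E'
from h import *
from station import optics
c=optics.capture("wrist");cv2.imwrite("pics/j_w2.png",c["frame"][:,:,::-1])
c=optics.capture("scene");cv2.imwrite("pics/j_s2.png",cv2.resize(c["frame"][190:300,130:280,::-1],None,fx=4,fy=4))
E
```

```text
time: 10.9
ee_pos: [0.4141, -0.2428, 0.0062]
orientation: [179.9, -0.1, 165.1]
force: [-0.1, -0.2, 0.5]
finger_gap: 0.0546
```

View pics/j_w2.png

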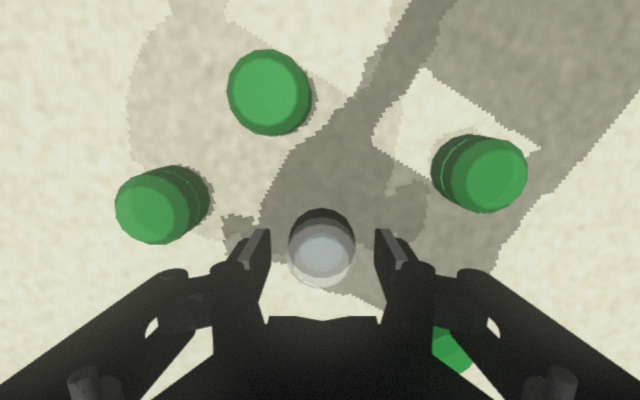

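View pics/j_s2.png

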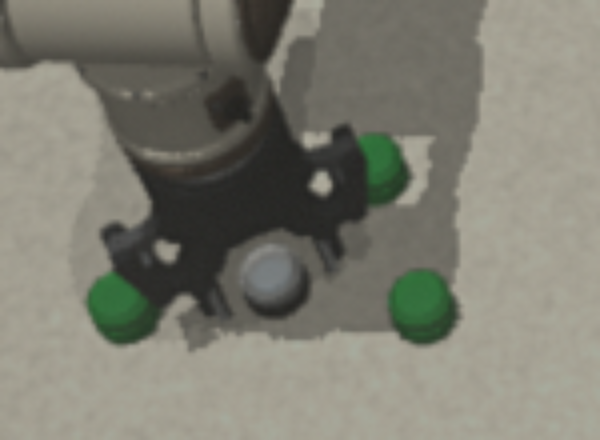

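The jar sits midway between the pads in the wrist view at about (321,248). Closing the gripper.

```bash
python3 -m crank '[[[0,0,0],0],[[0,0,0],0],[[0,0,0],0],[[0,0,0],0],[[0,0,0],0],[[0,0,0],0]]' 0.02; python3 -m crank '[[[0,0,-0.005],0],[[0,0,-0.03],0],[[0,0,-0.05],0],[[0,0,-0.055],0],[[0,0,-0.055],0],[[0,0,0],0]]'; python3 - <<'E'
from h import *
from station import optics
c=optics.capture("wrist");cv2.imwrite("pics/j_w3.png",c["frame"][120:330,160:480,::-1].repeat(2,0).repeat(2,1))
from station import telemetry
p=telemetry.state()["ee_pos"]
import pickle; pickle.dump(c,open("cw.pkl","wb"))
print(p)
for z in(0.0,.01,.02,.03): print(proj(c,[p[0],p[1],p[2]+z-.006]))
delta([.546,.184,.3],230)
E
```

```text
time: 11.75
ee_pos: [0.4156, -0.2443, 0.0083]
orientation: [-179.9, 0.1, 165.1]
force: [-0.3, 0.2, 6.4]
finger_gap: 0.0324
time: 12.5
ee_pos: [0.417, -0.2456, 0.2075]
orientation: [-179.7, 0.6, 165.1]
force: [0.3, -0.3, -1.9]
finger_gap: 0.0325
[ 0.41559601 -0.24429813  0.20424638]
[[323.72677488 231.92441134]]
[[323.70421897 239.27456756]]
[[323.6786512  247.60617818]]
[[323.64942517 257.12988451]]
pos [ 0.4156 -0.2443  0.2042] rpy [-179.85    0.26  165.05] f [ 0.48 -0.2  -1.41] t 12.55 gap 0.0326
tool shift [-0.016   0.4472 -0.0968] turn -64.95
```

View pics/j_w3.png

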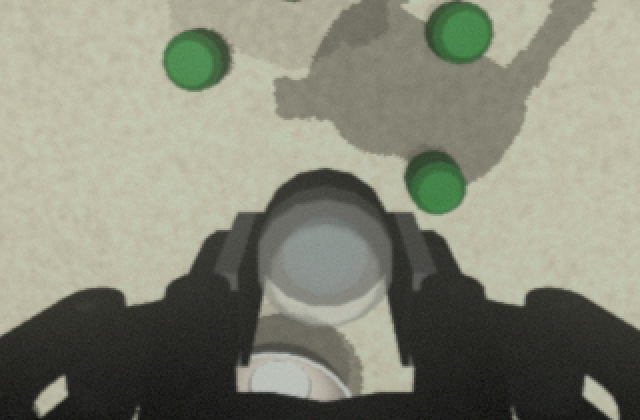

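```bash
python3 - <<'E'
from h import *
import pickle
a=cv2.imread("pics/j_w2.png"); c=pickle.load(open("cw.pkl","rb")); b=c["frame"][:,:,::-1]
f=lambda im:cv2.resize(im[190:300,255:390],None,fx=2.9,fy=2.9*1.6,interpolation=cv2.INTER_CUBIC)
cv2.imwrite("pics/cmp.png",np.hstack([f(a),f(b)]))
K,R,t=cam(c); from station import telemetry
p=np.array(telemetry.state()["ee_pos"]); print("depth tcp",R@p+t, R@np.array([0,0,-1.]))
from station import optics
s=optics.capture("side"); pr=proj(s,p)[0].astype(int);print(pr)
x,y=pr; cv2.imwrite("pics/gs.png",cv2.resize(s["frame"][y-60:y+40,max(0,x-60):x+60,::-1],None,fx=5,fy=5,interpolation=cv2.INTER_CUBIC))
E
```

```text
depth tcp [0.0009055  0.02393742 0.15776295] [ 0.0068012  -0.26849845  0.96325611]
[348 261]
```

View pics/cmp.png

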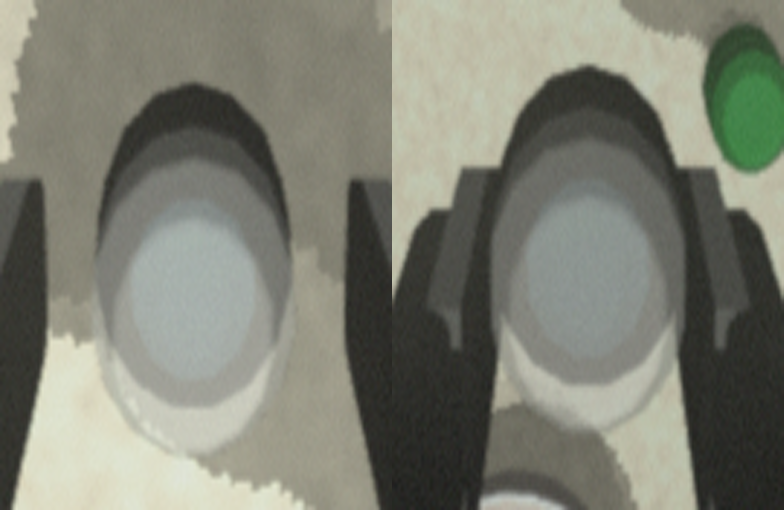

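View pics/gs.png

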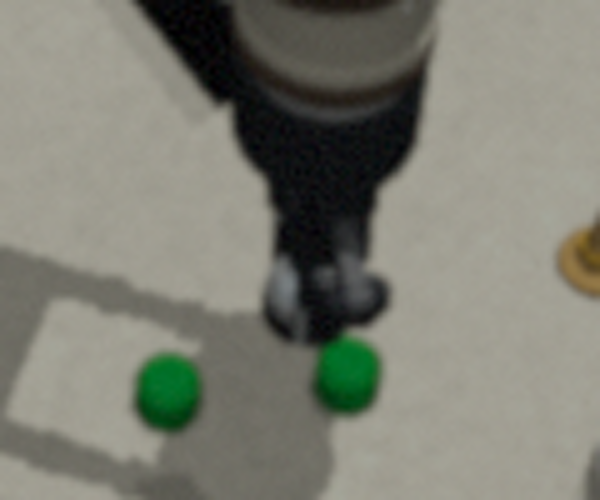

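```bash
python3 - <<'E'
from h import *
import pickle
from scipy.spatial.transform import Rotation as Ro
from station import telemetry
s=telemetry.state(); p=np.array([0.41559601,-0.24429813,0.20424638])
c=pickle.load(open("cw.pkl","rb"));R=Ro.from_euler("xyz",s["orientation"],degrees=True).as_matrix()
print(s["ee_pos"],s["orientation"])
for px,dz in(((322.6,249.3),.0217),((323.5,204),-.0083)):
    print(R.T@(onz(c,px,p[2]+dz)[0]-p))
E
```

```text
[ 0.41458273 -0.24335657  0.20204647] [-1.79975842e+02  3.94854385e-02  1.65049377e+02]
[ 0.00291817 -0.0005248  -0.0217018 ]
[ 0.01621118 -0.00017028  0.0082889 ]
```

```bash
python3 - <<'E'
from h import *
import pickle
from scipy.spatial.transform import Rotation as Ro
p=np.array([0.41559601,-0.24429813,0.20424638])
c=pickle.load(open("cw.pkl","rb"));R=Ro.from_euler("xyz",[-179.9,.15,165.05],degrees=True).as_matrix()
for px,dz in(((321.6,254.7),.0238),((321.6,207.9),-.0062)):
    print(R.T@(onz(c,px,p[2]+dz)[0]-p))
for z in(-.0083,-.0062): 
  a=proj(c,p+[0,0,z])[0];b=proj(c,p+[0,0,z]+R@[0,.018,0])[0];print(abs(b-a)[0]*2)
E
```

```text
[ 0.00110593 -0.00101959 -0.02380123]
[ 0.01457756 -0.00122857  0.00616401]
61.45458179622983
62.21419167943452
```

```bash
python3 - <<'E'
from h import *
import pickle
d=pickle.load(open("c1.pkl","rb")); c=d["scene"]; o=pickle.load(open("c0.pkl","rb"))["scene"]
f=lambda im,x,y,w,h,s:cv2.resize(im[y:y+h,x:x+w,::-1],None,fx=s,fy=s,interpolation=cv2.INTER_CUBIC)
im=f(c["frame"],345,165,60,50,12)
W=np.array([.5455,.1849])
t=np.linspace(0,2*np.pi,60)
for r,z,col in((.026,.02,(0,0,255)),(.023,.014,(0,255,0))):
    q=proj(c,np.c_[W[0]+r*np.cos(t),W[1]+r*np.sin(t),0*t+z])
    for a in q: cv2.circle(im,tuple(((a-[345,165]+.5)*12-.5).astype(int).tolist()),1,col,-1)
cv2.imwrite("pics/well.png",im)
E
```

```text
(no output)
```

View pics/well.png

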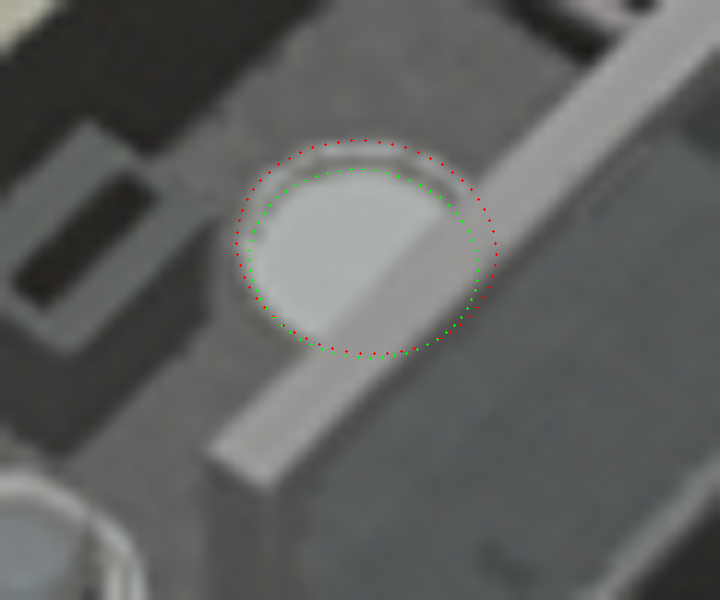

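The overlay fits the visible ring to within a pixel. The jar is held upright and centred, so I'll carry it in front of the case, then turn.

```bash
python3 -c "
from h import *
delta([.43,.16,.21],230)"
```

```text
pos [ 0.4146 -0.2434  0.202 ] rpy [-1.7998e+02  4.0000e-02  1.6505e+02] f [ 0.76 -0.48 -1.14] t 12.6 gap 0.0327
tool shift [ 0.0892  0.3937 -0.0082] turn -64.95
```

```bash
python3 -m crank '[[[0.005,0.02,0],0],[[0.01,0.044,-0.001],0],[[0.01,0.044,-0.001],0],[[0.01,0.044,-0.001],0],[[0.01,0.044,-0.001],0],[[0.01,0.044,-0.001],0],[[0.01,0.044,-0.001],0],[[0.01,0.044,-0.001],0],[[0.01,0.044,-0.001],0],[[0.005,0.022,-0.001],0],[[0,0,0],0]]'; python3 -m crank '[[[0,0,0],-9.3],[[0,0,0],-9.3],[[0,0,0],-9.3],[[0,0,0],-9.3],[[0,0,0],-9.3],[[0,0,0],-9.3],[[0,0,0],-9.2],[[0,0,0],0]]'; python3 -c "
from h import *
delta([.5453,.1845,.15],230)
from station import optics
s=optics.capture('side');cv2.imwrite('pics/c1.png',s['frame'][50:290,200:440,::-1].repeat(2,0).repeat(2,1))"
```

```text
time: 13.98
ee_pos: [0.4273, 0.1622, 0.2091]
orientation: [-179.9, -0.2, 165.2]
force: [-0.6, -1.0, -0.5]
finger_gap: 0.0327
time: 14.98
ee_pos: [0.4284, 0.1599, 0.2098]
orientation: [179.9, -0.1, -130.1]
force: [-0.9, 0.2, -1.0]
finger_gap: 0.0329
pos [0.4284 0.1599 0.2098] rpy [ 1.7992e+02 -1.0000e-01 -1.3010e+02] f [-0.91  0.22 -1.04] t 14.97 gap 0.0329
tool shift [-0.0942 -0.0737  0.0595] turn -0.1
```

View pics/c1.png

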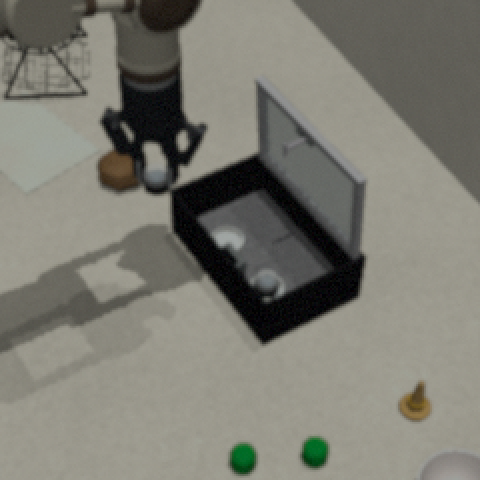

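```bash
python3 -m crank '[[[-0.018,-0.014,0],0],[[-0.026,-0.02,0],0],[[-0.026,-0.02,0],0],[[-0.018,-0.014,0],0],[[-0.006,-0.0057,0.02],0],[[0,0,0.04],0],[[0,0,0.03],0],[[0,0,0],0],[[0,0,0],0]]'; python3 -c "
from h import *
delta([.5453,.1845,.05],230)
from station import optics
s=optics.capture('side');cv2.imwrite('pics/c2.png',cv2.resize(s['frame'][85:215,255:415,::-1],None,fx=4.5,fy=4.5))
s=optics.capture('wrist');cv2.imwrite('pics/c3.png',s['frame'][:,:,::-1])"
```

```text
time: 16.15
ee_pos: [0.5469, 0.1852, 0.1221]
orientation: [-179.9, 0.1, -130.0]
force: [0.5, 0.0, -0.6]
finger_gap: 0.0326
pos [0.5469 0.1852 0.1221] rpy [-1.7993e+02  7.0000e-02 -1.3003e+02] f [ 0.52  0.04 -0.59] t 16.15 gap 0.0326
tool shift [0.0017 0.0009 0.0721] turn -0.03
```

View pics/c2.png

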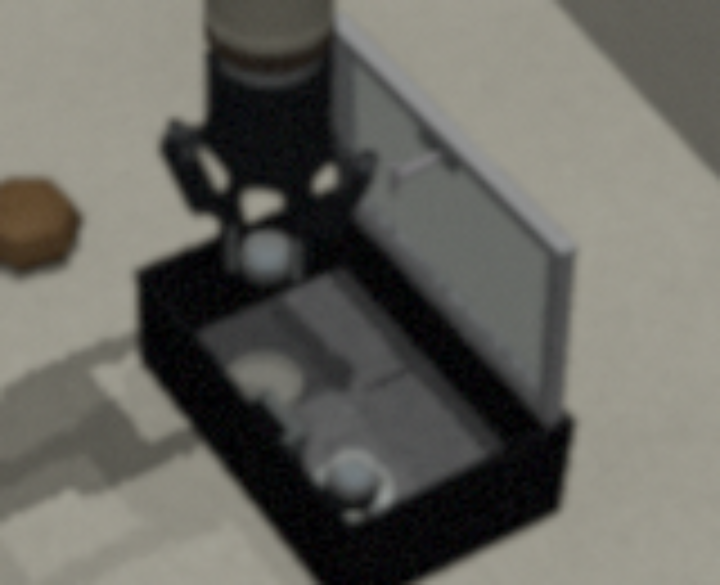

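View pics/c3.png

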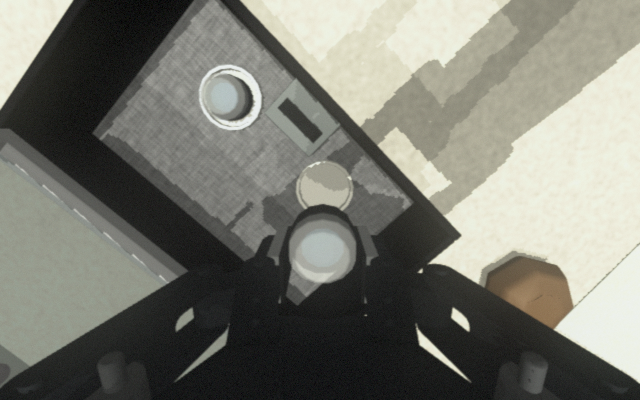

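The wrist view shows the held jar at (322,250) and the empty seat ring at (325,188). I'll check the seat position in this view.

```bash
python3 - <<'E'
from h import *
from station import optics,telemetry
c=optics.capture("wrist"); s=telemetry.state(); p=np.array(s["ee_pos"])
q=(c["frame"].max(2)>120)
im=cv2.resize(c["frame"][150:225,285:365,::-1],None,fx=8,fy=8,interpolation=cv2.INTER_CUBIC)
t=np.linspace(0,2*np.pi,90)
W=np.array([.5453,.1845])
for r,z,col in((.026,.02,(0,0,255)),(.023,.014,(0,255,0))):
    for a in proj(c,np.c_[W[0]+r*np.cos(t),W[1]+r*np.sin(t),0*t+z]):
        cv2.circle(im,tuple(((a-[285,150]+.5)*8-.5).astype(int).tolist()),1,col,-1)
cv2.imwrite("pics/w4.png",im)
delta([.5453,.1845,.05],230)
E
```

```text
pos [0.5474 0.1853 0.1228] rpy [-1.7987e+02  1.4000e-01 -1.2998e+02] f [ 1.14  0.98 -0.96] t 16.3 gap 0.0326
tool shift [0.0022 0.0013 0.0728] turn 0.02
```

View pics/w4.png

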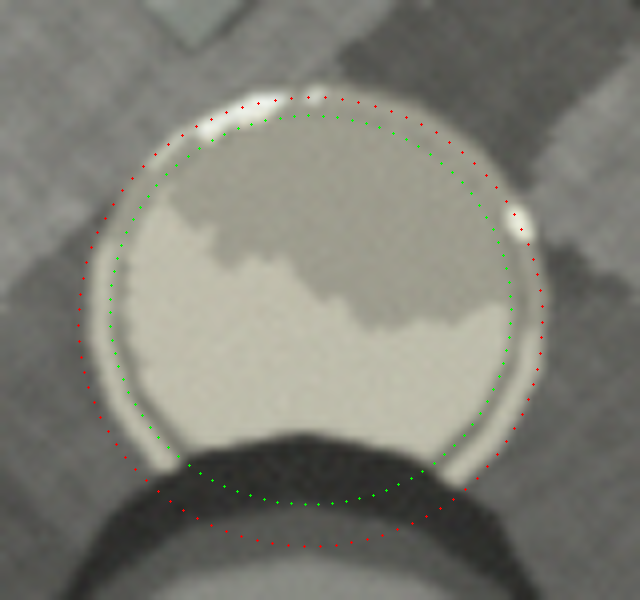

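```bash
python3 -m crank '[[[0.0022,0.0018,0.02],0],[[0,0,0.03],0],[[0,0,0.02],0],[[0,0,0.01],0],[[0,0,0.009],0],[[0,0,0],0],[[0,0,0],0]]'; python3 -c "
from h import *
delta([.5453,.1845,.0225],230)
from station import optics
s=optics.capture('wrist');cv2.imwrite('pics/c5.png',s['frame'][:,:,::-1])
s=optics.capture('side');cv2.imwrite('pics/c6.png',cv2.resize(s['frame'][85:215,255:415,::-1],None,fx=4.5,fy=4.5))"
```

```text
time: 17.18
ee_pos: [0.5441, 0.1848, 0.0326]
orientation: [-179.9, 0.1, -130.0]
force: [-0.4, 0.2, -0.3]
finger_gap: 0.0328
pos [0.5441 0.1848 0.0326] rpy [-1.7995e+02  6.0000e-02 -1.2995e+02] f [-0.38  0.2  -0.28] t 17.18 gap 0.0328
tool shift [-0.0006 -0.0011  0.0101] turn 0.05
```

View pics/c5.png

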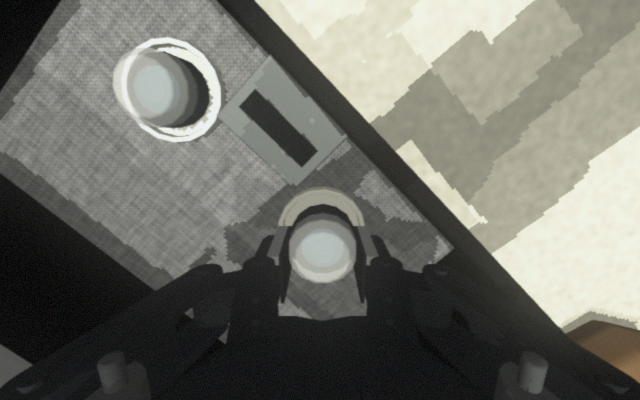

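View pics/c6.png

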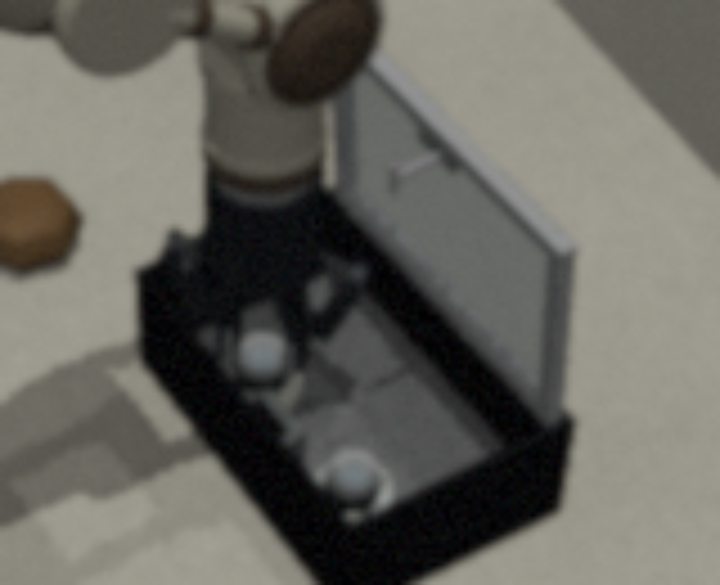

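```bash
python3 - <<'E'
from h import *
from station import optics,telemetry
from scipy.spatial.transform import Rotation as Ro
c=optics.capture("wrist"); s=telemetry.state(); p=np.array(s["ee_pos"])
R=Ro.from_euler("xyz",s["orientation"],degrees=True).as_matrix()
cv2.imwrite("pics/w5.png",cv2.resize(c["frame"][175:285,265:380,::-1],None,fx=6,fy=5,interpolation=cv2.INTER_CUBIC))
for px,z in(((321,187),.02),((321,192),.02),((321,204.5),p[2]-.0083)): print(px,R.T@(onz(c,px,z)[0]-p))
E
```

```text
(321, 187) [ 0.02745407 -0.00036474  0.01247433]
(321, 192) [ 0.02452864 -0.00036492  0.01247691]
(321, 204.5) [ 0.01839393 -0.00034549  0.00828405]
```

View pics/w5.png

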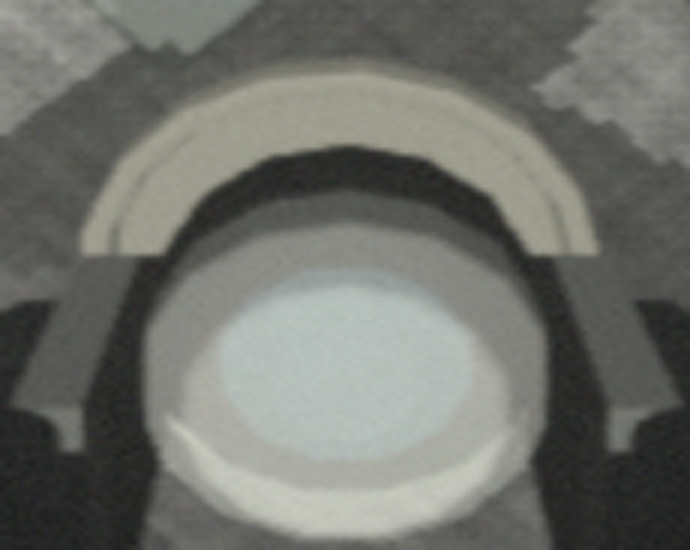

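The jar is centred on the ring: the edge margin is 7.9 mm and the ideal is 8 mm. Lowering gently.

```bash
python3 -m crank '[[[0,0,0.004],0],[[0,0,0.003],0],[[0,0,0],0]]'|grep -E "pos|force"; python3 -m crank '[[[0,0,0.002],0],[[0,0,0],0]]'|grep -E "pos|force"; python3 -m crank '[[[0,0,0.0007],0],[[0,0,0],0]]'|grep -E "pos|force"
```

```text
ee_pos: [0.543, 0.1846, 0.0243]
force: [-0.0, -0.8, -0.4]
ee_pos: [0.5433, 0.1847, 0.0227]
force: [0.6, 0.2, 0.3]
ee_pos: [0.5435, 0.1847, 0.0224]
force: [-1.2, 0.2, 2.4]
```

```bash
python3 -m crank '[[[0,0,0.0005],0],[[0,0,0],0]]'|grep -E "pos|force"
```

```text
ee_pos: [0.5435, 0.1847, 0.0223]
force: [-2.8, -0.6, 6.3]
```

```bash
python3 -m crank '[[[0,0,-0.0005],0],[[0,0,0],0],[[0,0,0],0],[[0,0,0],0]]' 0.052; python3 -m crank '[[[0,0,-0.01],0],[[0,0,-0.03],0],[[0,0,-0.05],0],[[0,0,-0.05],0],[[0.03,0.02,-0.03],0],[[0.04,0.03,0],0],[[0.04,0.03,0],0],[[0,0,0],0]]'; python3 -c "
from h import *
delta([.42,.12,.2],185)
from station import optics
f=lambda im,x,y,w,h,s:cv2.resize(im[y:y+h,x:x+w,::-1],None,fx=s,fy=s,interpolation=cv2.INTER_CUBIC)
a=optics.capture('scene');b=optics.capture('side')
cv2.imwrite('pics/r1.png',f(a['frame'],300,90,140,150,4));cv2.imwrite('pics/r2.png',f(b['frame'],275,85,120,135,4))"
```

```text
time: 18.95
ee_pos: [0.5459, 0.185, 0.0236]
orientation: [-179.8, 0.2, -130.0]
force: [4.7, 0.9, 3.1]
finger_gap: 0.0519
time: 19.95
ee_pos: [0.4074, 0.1514, 0.1904]
orientation: [179.8, -0.2, -129.9]
force: [-0.2, 1.1, -0.2]
finger_gap: 0.0522
pos [0.4074 0.1514 0.1904] rpy [ 1.7984e+02 -1.7000e-01 -1.2994e+02] f [-0.19  1.15 -0.21] t 19.95 gap 0.0522
tool shift [ 0.016  -0.0298 -0.0096] turn 45.06
```

View pics/r1.png

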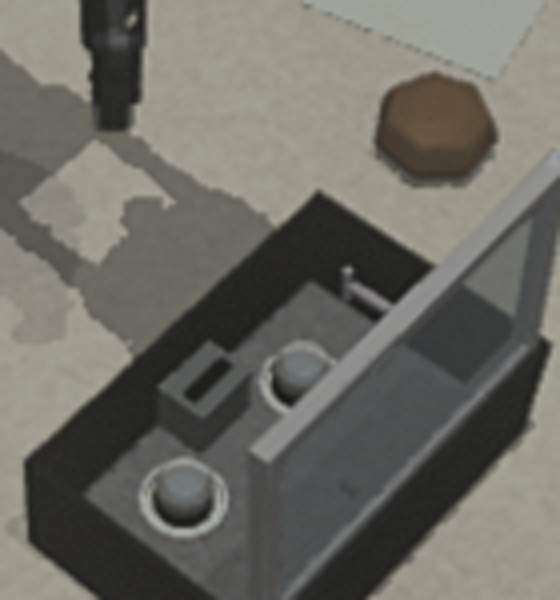

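View pics/r2.png

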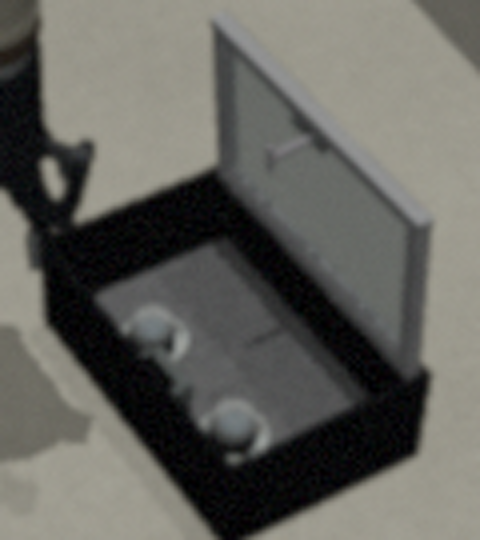

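The jar sits upright in the left seat, level with the fixed jar: scene crop (298,372) against (185,492). Next: raise, shut the fingers, turn, and go over and behind the lid.

```bash
python3 -m crank '[[[0,0,-0.04],0],[[0,0,-0.04],0],[[0,0,-0.035],0],[[0,0,0],9],[[0,0,0],9],[[0,0,0],9],[[0,0,0],9],[[0,0,0],9],[[0,0,0],0]]' 0; python3 -c "
from h import *
delta([.7017,.1433,.305],185)"
```

```text
time: 21.18
ee_pos: [0.4125, 0.1518, 0.3074]
orientation: [180.0, 0.0, -174.9]
force: [-0.5, 0.3, 0.0]
finger_gap: 0.0002
pos [0.4125 0.1518 0.3074] rpy [ 1.8000e+02  2.0000e-02 -1.7485e+02] f [-0.53  0.25  0.02] t 21.18 gap 0.0002
tool shift [-0.2873 -0.0344  0.0025] turn 0.15
```

```bash
python3 -m crank '[[[-0.02,-0.0025,0],0],[[-0.045,-0.0054,0],0],[[-0.045,-0.0054,0],0],[[-0.045,-0.0054,0],0],[[-0.045,-0.0054,0],0],[[-0.045,-0.0054,0],0],[[-0.042,-0.005,0],0],[[0,0,0],0],[[0,0,0],0]]'; python3 -c "
from h import *
delta([.7017,.1433,.205],185)
from station import optics
b=optics.capture('side')
cv2.imwrite('pics/b1.png',cv2.resize(b['frame'][40:220,240:440,::-1],None,fx=3.5,fy=3.3))"
```

```text
time: 22.3
ee_pos: [0.7003, 0.1428, 0.3068]
orientation: [180.0, -0.0, -174.9]
force: [-1.2, 0.8, 0.9]
finger_gap: 0.0004
pos [0.7003 0.1428 0.3068] rpy [ 1.7999e+02 -4.0000e-02 -1.7485e+02] f [-1.18  0.84  0.87] t 22.3 gap 0.0004
tool shift [-0.0015  0.0004  0.1018] turn 0.15
```

View pics/b1.png

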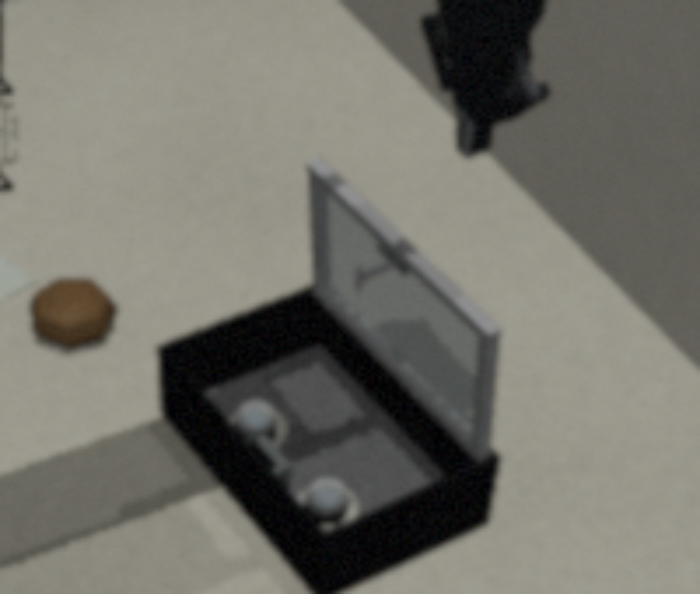

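```bash
python3 -m crank '[[[0,0,0.03],0],[[0,0,0.04],0],[[0,0,0.024],0],[[0.018,0,0],0],[[0.012,0,0],0],[[0.005,0,0],0],[[0,0,0],0]]'; python3 -c "
from h import *
delta([.7017,.1433,.205],185)
from station import optics
b=optics.capture('side')
cv2.imwrite('pics/b2.png',cv2.resize(b['frame'][40:220,240:440,::-1],None,fx=3.5,fy=3.3))"
```

```text
time: 23.22
ee_pos: [0.6653, 0.1397, 0.2142]
orientation: [-180.0, 0.1, -174.9]
force: [0.4, -1.1, 0.1]
finger_gap: -0.0003
pos [0.6653 0.1397 0.2142] rpy [-1.8000e+02  8.0000e-02 -1.7492e+02] f [ 0.37 -1.06  0.1 ] t 23.23 gap -0.0003
tool shift [-0.0366  0.0004  0.0092] turn 0.08
```

View pics/b2.png

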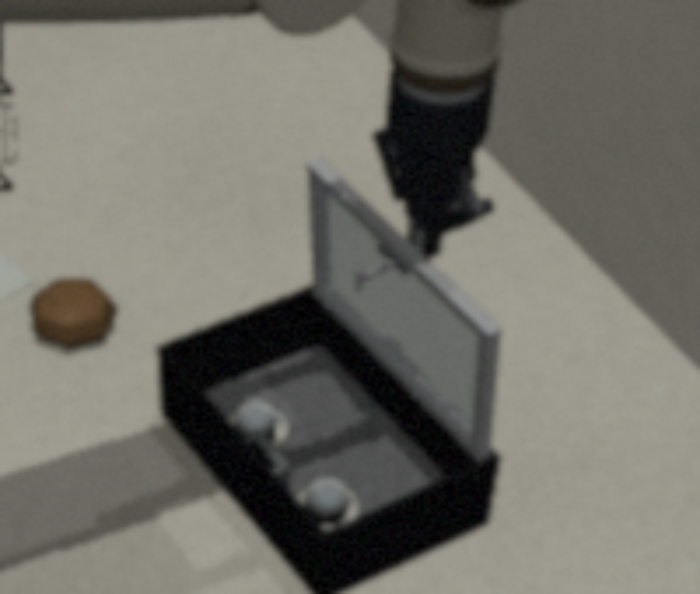

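```bash
python3 -m crank '[[[0.005,0,0],0],[[0.007,0,0.001],0],[[0.008,0,0.0015],0],[[0.0076,0,0.002],0],[[0.01,0,0.003],0]]'|grep -E "time|pos|force"; python3 -m crank '[[[0.0105,0,0.004],0],[[0.0101,0,0.005],0],[[0.0065,0,0.0042],0],[[0.0065,0,0.0045],0]]' |grep -E "pos|force"
```

```text
time: 23.9
ee_pos: [0.628, 0.1361, 0.2062]
force: [2.5, -0.2, 4.3]
ee_pos: [0.5938, 0.1333, 0.1874]
force: [1.5, -0.4, 3.8]
```

```bash
python3 -m crank '[[[0.0064,0,0.0045],0],[[0.0064,0,0.0045],0],[[0.0055,0,0.0055],0],[[0.0055,0,0.006],0],[[0.005,0,0.0067],0],[[0.0046,0,0.0073],0]]'|grep -E "time|pos|force"; python3 -m crank '[[[0.0045,0,0.0075],0],[[0.0038,0,0.0075],0],[[0.003,0,0.0075],0],[[0.0022,0,0.0078],0]]' |grep -E "pos|force"
```

```text
time: 25.15
ee_pos: [0.5607, 0.1303, 0.1532]
force: [0.9, 0.2, 5.1]
ee_pos: [0.5468, 0.1291, 0.1224]
force: [-1.0, 0.1, 5.6]
```

```bash
python3 -m crank '[[[0.003,0,0.007],0],[[0.002,0,0.007],0],[[0.001,0,0.006],0],[[0.001,0,0.005],0],[[0,0,0.004],0],[[0,0,0],0]]'|grep -E "time|pos|force"; python3 -m crank '[[[0,0,0.003],0],[[0,0,0.003],0],[[0,0,0],0]]'|grep -E "pos|force"
```

```text
time: 26.4
ee_pos: [0.5405, 0.1285, 0.0936]
force: [2.0, 0.7, 3.6]
ee_pos: [0.5404, 0.1285, 0.0877]
force: [0.4, 0.5, 3.1]
```

```bash
python3 -m crank '[[[0,0,0.003],0],[[0,0,0.003],0],[[0,0,0],0]]'|grep -E "pos|force";  python3 -m crank '[[[0,0,0.0015],0],[[0,0,0],0]]'|grep -E "pos|force"; python3 -m crank '[[[0,0,0.0007],0],[[0,0,0],0]]'|grep -E "pos|force"
```

```text
ee_pos: [0.5405, 0.1285, 0.082]
force: [0.6, 0.7, 5.5]
ee_pos: [0.5406, 0.1285, 0.0806]
force: [1.0, 0.4, 5.7]
ee_pos: [0.5406, 0.1285, 0.08]
force: [0.6, -1.1, 6.5]
```

```bash
python3 -m crank '[[[0,0,0.0007],0],[[0,0,0],0]]'|grep -E "pos|force"
```

```text
ee_pos: [0.5407, 0.1285, 0.0793]
force: [-0.4, 0.4, 5.9]
```

```bash
python3 -m crank '[[[0,0,0.0007],0],[[0,0,0],0]]'|grep -E "pos|force"
```

```text
ee_pos: [0.5407, 0.1285, 0.0787]
force: [1.1, 0.1, 5.0]
```

```bash
python3 -m crank '[[[0,0,0.0007],0],[[0,0,0],0]]'|grep -E "pos|force"
```

```text
ee_pos: [0.5408, 0.1285, 0.078]
force: [-0.4, -0.5, 6.3]
```

```bash
python3 -m crank '[[[0,0,0.0007],0],[[0,0,0],0]]'|grep -E "pos|force"
```

```text
ee_pos: [0.5408, 0.1285, 0.0776]
force: [0.5, -0.9, 7.6]
```

```bash
python3 -m crank '[[[0,0,0.0006],0],[[0,0,0],0]]'|grep -E "pos|force"
```

```text
ee_pos: [0.5409, 0.1285, 0.0774]
force: [-1.5, -0.7, 10.2]
```

```bash
python3 -m crank '[[[0,0,0.0007],0],[[0,0,0],0]]'|grep -E "pos|force"
```

```text
ee_pos: [0.5409, 0.1285, 0.077]
force: [-2.6, -0.7, 11.5]
```

```bash
python3 -m crank '[[[0,0,0.0005],0],[[0,0,0],0]]'|grep -E "pos|force"
```

```text
ee_pos: [0.5409, 0.1285, 0.0769]
force: [-3.7, -0.4, 14.3]
```

Pressed to 14 N, so I'll release smoothly and watch the lid.

```bash
python3 -m crank '[[[0,0,-0.003],0],[[0,0,-0.004],0],[[0,0,-0.005],0],[[0,0,-0.006],0],[[0,0,-0.008],0],[[0,0,0],0]]'; python3 -m crank '[[[0,0,-0.02],0],[[0.02,0,-0.04],0],[[0.05,0,-0.04],0],[[0.05,0,-0.04],0],[[0.04,0,-0.02],0],[[0,0,0],0],[[0,0,0],0],[[0,0,0],0]]'; python3 -c "
from h import *
from station import optics
f=lambda im,x,y,w,h,s:cv2.resize(im[y:y+h,x:x+w,::-1],None,fx=s,fy=s,interpolation=cv2.INTER_CUBIC)
a=optics.capture('scene');b=optics.capture('side')
cv2.imwrite('pics/f1.png',a['frame'][:,:,::-1]);cv2.imwrite('pics/f2.png',f(b['frame'],270,105,125,120,4))
cv2.imwrite('pics/f3.png',f(a['frame'],295,130,150,145,4))"
```

```text
time: 30.15
ee_pos: [0.541, 0.1286, 0.1018]
orientation: [180.0, 0.0, -175.0]
force: [-0.7, 0.1, -0.2]
finger_gap: 0.0
time: 31.15
ee_pos: [0.384, 0.1146, 0.2583]
orientation: [180.0, -0.1, -175.0]
force: [0.8, -0.2, -1.1]
finger_gap: 0.0001
```

View pics/f1.png

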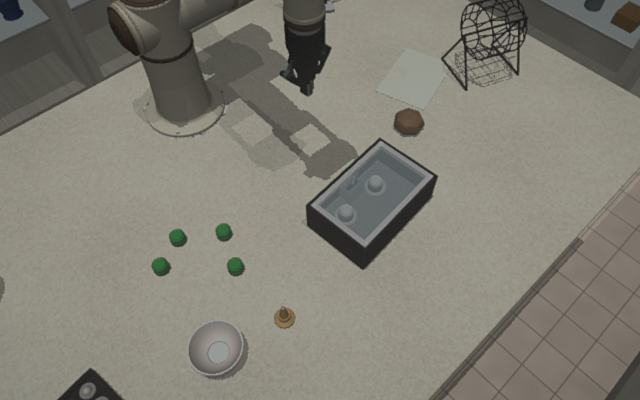

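View pics/f3.png

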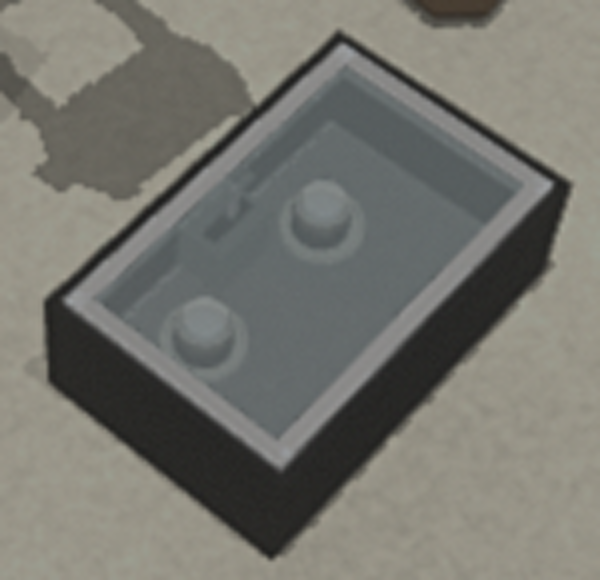

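View pics/f2.png

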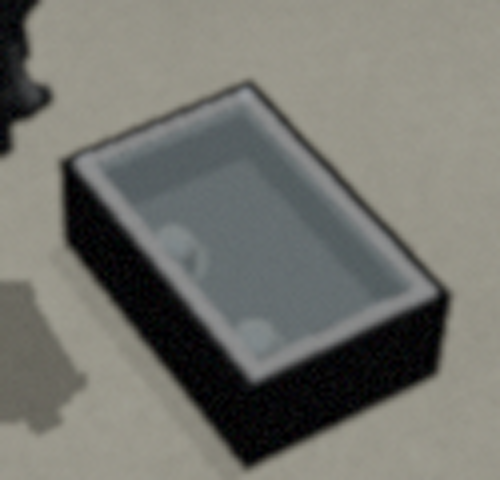

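The lid is flush and has stayed shut over a second after release. Both jars stand in their seats, and the bowl (217,348), cone (284,317) and stone (408,122) are where they were at the start. I'll wait once more, then hand in.

```bash
python3 -m crank '[[[0,0,0],0],[[0,0,0],0],[[0,0,0],0],[[0,0,0],0],[[0,0,0],0],[[0,0,0],0],[[0,0,0],0],[[0,0,0],0]]' | head -1; python3 - <<'E'
from h import *; import pickle
from station import optics,sign_off
a=optics.capture("scene"); o=pickle.load(open("c0.pkl","rb"))["scene"]
df=np.abs(a["frame"].astype(int)-o["frame"]).sum(2)
for n,(x,y,w,h) in dict(lid=(310,140,125,105),bowl=(185,315,65,65),cone=(270,300,30,30),rock=(390,105,38,32)).items(): print(n,(df[y:y+h,x:x+w]>60).sum())
m=df[140:245,310:435]>60; ys,xs=np.nonzero(m); print(xs.min()+310,xs.max()+310,ys.min()+140,ys.max()+140) if len(xs) else 0
print(sign_off())
E
```

```text
time: 32.25
lid 1300
bowl 0
cone 0
rock 0
310 381 140 191
the job is handed in; nothing more can be done
None
```

The loose blue-stone jar is in the display case's empty left seat, the lid is shut and latched, and the job was handed in at about 32 s.

- **Opening:** I pressed the lid at its front. The latch reached its end stop about 12.5 mm below flush; I stopped at 14.8 N downward (about 16 N in all). The lid then sprang open.
- **Placing:** I gripped the jar amid the four green look-alikes and lowered it into the seat until I felt about 6 N of contact. I then released it; the pictures showed it upright and level with the fixed jar.
- **Closing:** I swung the lid down from behind with shut fingers, at about 5 N. One press to the stop (14.3 N downward, about 15 N in all) latched it.

**Last checks:**
- The scene and side views showed the lid flush about a second after release. A later scene capture, compared with the start picture, showed no change at the lid's right and front corners.
- The areas around the bowl, ring cone and stone had no changed pixels.
- The lid area did differ from the start picture in its left and back part. From the earlier pictures that is most likely the jar now in its seat plus the arm's shadow, but I did not view the final capture itself.

**One oddity:** the finger opening read 32.5 mm on a 36 mm jar, and gripping lifted the tool about 2 mm. The jar neither tilted nor slipped in the pictures.

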